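# Zero the roller hardness gauge and put it back in its case

### The job

The brayer has been tested, so put the roller hardness gauge away: lay it dial up in its foam nest in the open case tray, with its red peak pointer turned back to the zero stop by the knob on its glass, and slide the tray fully home in its sleeve. It is a precision instrument, so set it down rather than drop it, and leave the brayer, the ink tin and the bottle where they stand.

Things in the scene. Friction and masses are not known exactly. Their poses are not given: they have to be found in the camera images.
- gauge: Loose hardness gauge, 0.25-0.4 kg, on its back on the bench, dial up. Black round dial body 58 mm in diameter, sides straight 24 mm up, white face; grip it across y from above. Origin under the dial's centre, z up. Towards -x: aluminium neck 22 mm wide (x -25 to -55 mm, 2 to 20 mm high), then the steel foot. Towards +x: black palm knob 28 mm in diameter (x 38 to 56 mm).
- gauge_foot (a point): Free end of the gauge's round steel foot (18 mm in diameter), at (-67, 0, 11) mm in the gauge's frame.
- knob_grip (a point): Centre of the knurled steel reset knob in the middle of the gauge's glass, on its axis: 17 mm in diameter, from 28 to 40 mm above the gauge's underside, this point 34 mm above it. Nothing else stands above 29 mm.
- reset_knob (a joint): Angle of the reset knob with the red peak pointer: 0 at its zero stop, over the black hand at the 0 mark; grows clockwise seen from above (100 scale units are 4.71 rad), so turn it anticlockwise to zero. A red dash on the knob's top lies over the pointer. Starts at 1.2 to 2.4 rad, stays where left. Drag 0.012 N m: the nest holds the gauge against it; loose on the bench, it may turn along.
- tray: Loose grey tray of the case, 0.2-0.33 kg, pulled out of the sleeve towards the robot, its rear 18 to 30 mm still inside. Origin on the bench below the nest's centre; x points into the sleeve, z up. x from -76 to +96 mm, 122 mm wide, floor 4 mm thick, walls 22 mm high. Blue front panel 134 mm wide, 56 mm high, outer face at x = -81 mm. It slides on the bench with 3 to 6 N of friction.
- nest (a point): Centre of the foam nest, on the tray's floor, axes as the tray's: the gauge's origin and axes belong here, foot towards the front panel, palm knob towards the sleeve. Foam 18 mm high, with a channel 26 mm wide for neck and foot (ends 9 mm past the foot) and one 34 mm wide for the palm knob (3 mm past it); fits only this way. Beside the dial, 28 mm are open to the walls for fingers.
- tray_pull (a point): Outer end of the round steel pull knob in the middle of the tray's front panel: 20 mm in diameter, sticking out 20 mm, its axis 26 mm above the bench; at x = -101 mm in the tray's frame. Push it straight to close the tray.
- sleeve: Blue sleeve of the case, screwed to the bench. Origin on the bench in the middle of its mouth, which faces about towards the robot (yaw up to 0.25 rad); x points into it. Inside 126 mm wide, 52 mm high, 180 mm deep, no floor; outside 134 by 56 mm. The tray is home when its front panel meets the mouth: tray origin at x = +76 mm in this frame.
- brayer: Bystander: loose ink roller, 116 mm wide with a wooden handle, about 190 mm long and 50 mm high; origin on the bench near its middle.
- ink_tin: Bystander: loose round ink tin, 84 mm in diameter, 75 mm high; origin under its centre.
- bottle: Bystander: loose black bottle, 72 mm in diameter, 160 mm high; origin under its centre.
There are look-alikes about, which are no part of the job. Leave any pink look-alike of the tray alone.

How it is judged (in metres and radians):
At the end, for the whole second after the job is handed in: Gauge flat in its nest, dial up, foot to the front panel, centre within 6 mm across and -11 to +8 mm along; red pointer within 0.07 rad (1.5 scale units) of the zero stop; tray home, panel within 4 mm of the sleeve's mouth; all at rest (x of gauge in the frame of tray between -0.011 and 0.008 m and y of gauge in the frame of tray between -0.006 and 0.006 m and z of gauge in the frame of tray below 0.008 m and x of gauge_foot in the frame of tray below -0.05 m and angle between gauge's own z axis and vertical below 0.1 rad and value of joint reset_knob below 0.07 rad and x of tray in the frame of sleeve above 0.072 m and angle between the x axis of tray and the x axis of sleeve, either way round below 0.05 rad and linear speed of each of gauge, tray below 0.02 m/s); the robot touches nothing.
It fails at once if the gauge was dropped or thrown (faster than 0.5 m/s while not in the fingers) (contact force between the fingers and gauge below 0.01 N and linear speed of gauge above 0.5 m/s).
It fails at once if the brayer was moved by more than 30 mm (distance of brayer from where it was at the start of the episode above 0.03 m).
It fails at once if the ink tin was moved by more than 30 mm (distance of ink_tin from where it was at the start of the episode above 0.03 m).
It fails at once if the bottle was moved by more than 30 mm (distance of bottle from where it was at the start of the episode above 0.03 m).
It also fails if it takes over 72 s, if anything falls off the work surface, if the arm or the gripper's body presses on something with over 40 N, if the wrist force passes 120 N, or if a joint passes its speed limit or range.

### The arm

A 6-joint arm with a two-finger parallel gripper is mounted at the origin on the work surface. World frame = base frame: x ahead of the robot, y to its left, z up, the work surface at z = 0. Lengths are in mm, angles in rad, forces in N, time in s.
With the tool pointing down it reaches from about 350 to 875 mm from the base axis. Payload 4.2 kg.
Tool frame: the origin (TCP) lies on the mounting face of the last link; the fingertips stand 173 mm ahead of it and the grasp point (between the pads) lies 155 mm ahead of it; z points along the fingers, y is the line along which they close (so a half turn about z gives the same grasp; the last joint's range is limited). The gripper opens to 85 mm and grips with 20 to 120 N. Pads are 22 mm wide; open, the fingers measure 114 mm over their backs; the gripper's body (76 mm by 85 mm) begins 54 mm behind the grasp point. The pads swing forward as they close: fully open they stand 13 mm farther back than shut.
Start: joints at [1.434, 0.385, 0.008, 0, -1.194, -0.259], TCP at [240.933, 576.672, 404.712] pointing down, gripper open.
Joint ranges: [-3.14, 3.14], [-1.21, 2.06], [-1.07, 1.41], [-3.16, 2.05], [-2.99, -0.16], [-3.1, 3.1]. Speed limits (rad/s): [2.79, 2.79, 3.14, 3.14, 3.14, 3.14].

### API

Orientations are given as a unit quaternion [x, y, z, w].
In Python, from bench import arm gives the robot as it stands. The module is installed in compiled form; this text tells all that it offers.
- The arm moves only by the tool move_arm, never from a script. Its arguments are lists of equal length, an entry for each row: "fingers": the finger opening in mm, from 0 to 85.4; "travel": the shift along the tool's x, y, z in mm, a list of three; "dr": the turn, a rotation vector about the tool's x, y, z in rad, a list of three. A call has 1 to 10 rows; each row is the pose to reach, as a shift and turn from the pose commanded when the call began, along the tool's axes at that moment; what a row does not reach only later rows make up. A row lasts 1/10 s, in which the tool goes at most 50 mm and 8.59 degrees, less where a joint would pass 70% of its speed; a pose out of reach is approached as far as the arm can. A call with a gripper value outside its range is refused whole. The fingers move at their own pace and stop on an object; the grip force is fixed at half the most. Time passes only in rows, so rows that repeat a pose let the fingers close. It gives the time, the measured TCP pose, the force, the opening and the grip force at its end, in the units of the state.
- arm.read_state(): the state, without advancing time (a new reading comes with each control period).
- arm.get_image(name): name is "scene" or "top" or "wrist"; returns the picture (384x512x3 uint8, red, green, blue); there is no depth.
- arm.camera_model(name): a dict with "intrinsics" (3x3 intrinsics, pixels), "pose" (4x4, takes a point from camera to world coordinates). Camera axes: x right, y up, looking along -z (the intrinsics and any distortion apply to the point x, -y, -z); pixel columns grow to the right and rows downward; lengths in mm; the calibration is good to about 2 mm. A picture is of the moment at which its call begins: read the wrist's pose just before it. camera_model takes no time and is no camera call; for the wrist camera it gives the pose at the moment of the call.
- arm.job_done(): hands the job in; it is judged then, once.
The state is a dict: "clock": time; "joints": joint angles; "joint_vel": joint speeds; "joint_efforts": joint torques, N m; "position": TCP position; "ee_rot": TCP orientation; "contact_force": force on the tool from outside, world axes, zero at the start; "wrist_torque": the same for the moment, N m; "gripper_width": finger opening in mm; "grasp_force": force on a finger pad.
Only numpy, scipy, OpenCV 4.12 (cv2) and the standard library are available. Lean on these libraries where they do the work, as an engineer would, in place of code of your own. Each camera call takes 0.05 s, during which the arm holds its last target. There are 200 camera calls.

## Working session

There is one attempt and no reset: what is moved stays moved. The work goes in short steps, Python scripts to look and compute and a tool call to move; the robot and the scene stay as the last step left them, time stands still between calls to the robot, and variables do not carry over. Pictures are saved under pics/ and viewed, at most 10 in all, crops included, and the job is handed in when it is done.

Besides the shell and the picture viewer there is one more tool, called by a JSON object that holds its "fn" and its "kwargs", one argument or row to a line. move_arm: Moves the arm, as the interface text tells. Its arguments: {"type":"object","properties":{"fingers":{"type":"array","items":{"type":"number"}},"travel":{"type":"array","items":{"type":"array","items":{"type":"number"}}},"dr":{"type":"array","items":{"type":"array","items":{"type":"number"}}}},"required":["fingers","travel","dr"]}

```bash
mkdir -p pics
python3 - <<'E'
from bench import arm
import cv2,numpy as np
s=arm.read_state();print(s['clock'],s['position'],s['ee_rot'])
for n in['scene','top']:
    im=arm.get_image(n);cv2.imwrite(f'pics/{n}0.png',im[:,:,::-1])
    m=arm.camera_model(n);print(n,{k:(np.round(v,4).tolist() if hasattr(v,'shape') or isinstance(v,list) else v) for k,v in m.items()})
a=cv2.imread('pics/top0.png');cv2.imwrite('pics/top0b.png',cv2.resize(a,(800,600),interpolation=cv2.INTER_CUBIC))
E
```

```text
0.0 [240.85092036 576.52014659 403.61049371] [ 9.80465268e-01 -1.96689261e-01 -1.63978613e-04  1.07969951e-03]
scene {'intrinsics': [[383.8175, 0.0, 259.4336], [0.0, 383.8175, 187.7886], [0.0, 0.0, 1.0]], 'pose': [[0.4275, -0.74, 0.5192, 1167.4236], [0.9039, 0.3573, -0.2351, -178.1301], [-0.0115, 0.5699, 0.8216, 990.1578], [0.0, 0.0, 0.0, 1.0]]}
top {'intrinsics': [[493.3568, 0.0, 257.3751], [0.0, 493.3568, 187.2684], [0.0, 0.0, 1.0]], 'pose': [[0.0195, 0.9857, -0.1674, 322.7693], [-0.9997, 0.0216, 0.011, 103.0812], [0.0144, 0.1672, 0.9858, 1438.5677], [0.0, 0.0, 0.0, 1.0]]}
```

View pics/top0b.png

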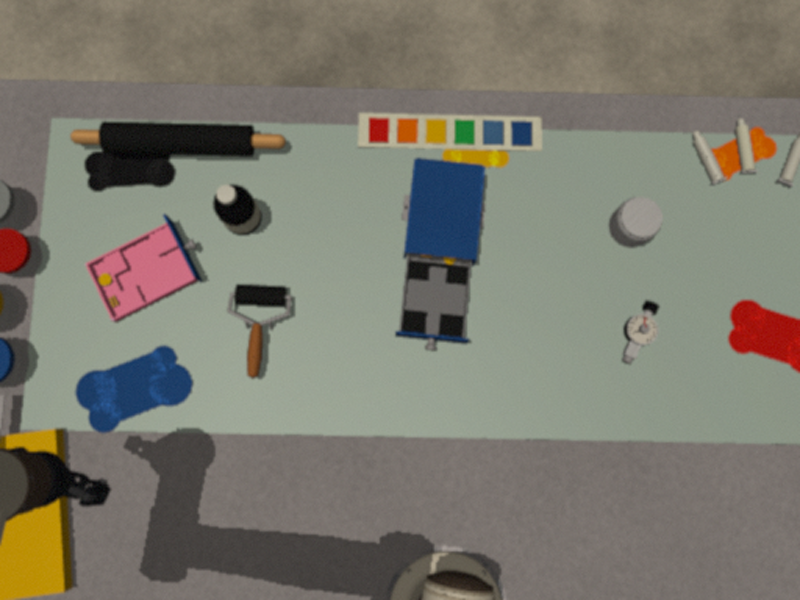

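View pics/scene0.png

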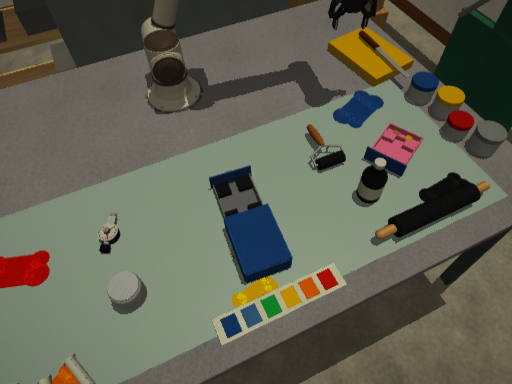

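Top view (800x600): gauge dial at (641,330), palm knob (651,308), foot (628,360). The tray pull is at (432,345), and the sleeve roof corners are at (414,158), (486,168), (476,263) and (405,254). In the scene view the dial is at (109,234) and the pull side at about (213,182).

```bash
cat > h.py <<'E'
import numpy as np,cv2
from bench import arm
from scipy.spatial.transform import Rotation as R
def ray(m,uv):
    K=np.array(m['intrinsics']);P=np.array(m['pose'])
    d=np.linalg.inv(K)@[uv[0],uv[1],1]; d=P[:3,:3]@[d[0],-d[1],-d[2]]
    return P[:3,3],d/np.linalg.norm(d)
def atz(m,uv,z):
    o,d=ray(m,uv);return o+d*(z-o[2])/d[2]
def tri(obs):
    A=np.zeros((3,3));b=np.zeros(3)
    for m,uv in obs:
        o,d=ray(m,uv);Q=np.eye(3)-np.outer(d,d);A+=Q;b+=Q@o
    p=np.linalg.solve(A,b);return p
def proj(m,p):
    K=np.array(m['intrinsics']);P=np.array(m['pose']);c=P[:3,:3].T@(np.array(p)-P[:3,3])
    q=K@[c[0],-c[1],-c[2]];return q[:2]/q[2]
def goal(tcp,yaw):
    """shift and turn in tool axes to tcp pose, pointing down, closing line at world yaw (mod pi)"""
    s=arm.read_state();r=R.from_quat(s['ee_rot'])
    y=r.apply([0,1,0]);cur=np.arctan2(y[1],y[0])
    d=(yaw-cur+np.pi/2)%np.pi-np.pi/2
    yy=cur+d;z=np.array([0,0,-1.]);Y=np.array([np.cos(yy),np.sin(yy),0]);X=np.cross(Y,z)
    g=R.from_matrix(np.c_[X,Y,z])
    print('travel',np.round(r.inv().apply(np.array(tcp)-s['position']),1),'dr',np.round((r.inv()*g).as_rotvec(),4),'joints',np.round(s['joints'],2),'t',s['clock'])
E
python3 - <<'E'
from h import *
t=arm.camera_model('top');s=arm.camera_model('scene');k=.64
for n,u,z in[('dial',(641,330),29),('pknob',(651,308),14),('foot',(628,360),11),('pull',(432,346),26),('s1',(414,158),56),('s2',(486,168),56),('s3',(476,263),56),('s4',(405,254),56),('p1',(398,334),56),('p2',(468,341),56),('brayer',(256,320),20),('tin',(638,220),75)]:
    print(n,atz(t,np.array(u)*k,z).round(1))
print('tri dial',tri([(t,(410.2,211.2)),(s,(109,234))]).round(1))
w=arm.camera_model('wrist');print(np.round(w['intrinsics'],1).tolist());
st=arm.read_state();r=R.from_quat(st['ee_rot']);P=np.array(w['pose'])
print('cam in tool',r.inv().apply(P[:3,3]-st['position']).round(1),(r.as_matrix().T@P[:3,:3]).round(3).tolist())
E
```

```text
dial [ 501.8 -355.3   29. ]
pknob [ 545.7 -380.4   14. ]
foot [ 447.4 -335.1   11. ]
pull [464.4  30.6  26. ]
s1 [814.   70.5  56. ]
s2 [797.8 -64.8  56. ]
s3 [615.6 -46.6  56. ]
s4 [629.5  83.9  56. ]
p1 [481.7  93.7  56. ]
p2 [471.7 -32.7  56. ]
brayer [506.4 356.7  20. ]
tin [ 698.7 -341.4   75. ]
tri dial [ 504.6 -359.7    8.9]
[[305.7, 0.0, 257.3], [0.0, 305.7, 189.2], [0.0, 0.0, 1.0]]
cam in tool [73.3  0.4 31.9] [[0.001, 0.957, 0.289], [1.0, -0.001, -0.0], [-0.0, 0.289, -0.957]]
```

Run:
```python
from h import *
goal([540,20,400],1.485); goal([500,-350,400],1.14)
print(R.from_quat(arm.read_state()['ee_rot']).as_matrix().round(3).tolist())
```

```text
travel [490.6 398.1   4.6] dr [ 2.000e-03  2.000e-04 -3.102e-01] joints [ 1.43  0.39  0.01 -0.   -1.19 -0.26] t 0.1
travel [596.4 754.9   5.3] dr [ 0.002  -0.0001  0.0348] joints [ 1.43  0.39  0.01 -0.   -1.19 -0.26] t 0.1
[[0.923, -0.386, -0.001], [-0.386, -0.923, -0.002], [0.0, 0.002, -1.0]]
```

{"fn": "move_arm", "kwargs": {
  "fingers": [85, 85, 85, 85, 85, 85, 85, 85, 85, 85],
  "travel": [
    [38, 31, 0],
    [76, 62, 0],
    [114, 93, 0],
    [152, 124, 0],
    [190, 155, 0],
    [228, 186, 0],
    [266, 217, 0],
    [304, 248, 0],
    [342, 279, 0],
    [380, 310, 0]
  ],
  "dr": [
    [0, 0, -0.03],
    [0, 0, -0.06],
    [0, 0, -0.09],
    [0, 0, -0.12],
    [0, 0, -0.15],
    [0, 0, -0.18],
    [0, 0, -0.21],
    [0, 0, -0.25],
    [0, 0, -0.28],
    [0, 0, -0.31]
  ]
}}

```text
clock: 1.1
position: [472.4, 142.2, 404.6]
ee_rot: [0.999, -0.042, -0.0, -0.0]
contact_force: [1.1, 1.1, -0.6]
gripper_width: 85.2
grasp_force: 0.0
```

Run:
```python
from h import *
goal([540,20,400],1.485)
```

```text
travel [ 77.7 116.1   4.6] dr [-0.      0.0002  0.0016] joints [ 0.62  0.16 -0.31 -0.   -1.11  0.86] t 1.1
```

{"fn": "move_arm", "kwargs": {
  "fingers": [85, 85, 85, 85, 85],
  "travel": [
    [20, 40, 0],
    [40, 80, 0],
    [70, 110, 0],
    [70, 110, 0],
    [70, 110, 0]
  ],
  "dr": [
    [0, 0, 0],
    [0, 0, 0],
    [0, 0, 0],
    [0, 0, 0],
    [0, 0, 0]
  ]
}}

```text
clock: 1.6
position: [532.5, 27.6, 403.9]
ee_rot: [0.999, -0.044, -0.001, 0.0]
contact_force: [0.1, 1.2, -0.6]
gripper_width: 84.9
grasp_force: 0.0
```

```bash
cat >> h.py <<'E'
import json
def snap(name,crop=None):
    s=arm.read_state();m=arm.camera_model('wrist');im=arm.get_image('wrist')[:,:,::-1]
    json.dump({k:np.array(m[k]).tolist() for k in('intrinsics','pose')},open(f'pics/{name}.json','w'))
    cv2.imwrite(f'pics/{name}_raw.png',im)
    cv2.imwrite(f'pics/{name}.png',cv2.resize(im,(800,600),interpolation=cv2.INTER_CUBIC))
    print('t',s['clock'],np.round(s['position'],1),np.round(s['joints'],2))
def cam(name): return json.load(open(f'pics/{name}.json'))
E
python3 -c "
from h import *
snap('tray1')"
```

```text
t 1.6 [532.5  27.6 403.9] [ 0.36  0.23 -0.22 -0.   -1.13  1.13]
```

View pics/tray1.png

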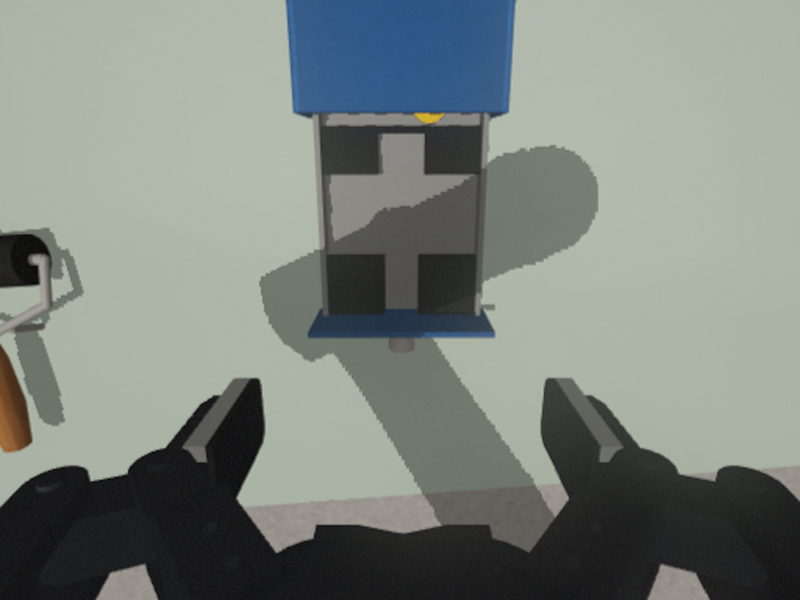

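The wrist view (800x600) shows the sleeve's mouth top edge from (293,112) to (507,114) and the panel's outer top edge from (309,336) to (494,336). The foam channel corners are at (385,254), (417,254), (380,173) and (424,173). The pull end is at about (401,349).

Run:
```python
from h import *
m=cam('tray1');k=.64
for n,u,z in[('mouthL',(293,112),56),('mouthR',(507,114),56),('roofL',(287,0),56),('roofR',(515,0),56),('panL',(309,336),56),('panR',(494,336),56),('fFL',(385,254),22),('fFR',(417,254),22),('fRL',(380,173),22),('fRR',(424,173),22),('fRrL',(380,134),22),('fRrR',(424,134),22),('wallL',(323,312),22),('wallR',(482,312),22),('wL2',(317,116),22),('wR2',(486,116),22)]:
    print(n,atz(m,np.array(u)*k,z).round(1))
t=arm.camera_model('top')
print('tri mouthR',tri([(m,np.array((507,114))*k),(t,np.array((476,263))*k)]).round(1),'pan L',tri([(m,np.array((309,336))*k),(t,np.array((398,334))*k)]).round(1))
goal([470,-330,330],1.14)
```

```text
mouthL [633.8  86.   56. ]
mouthR [621.1 -45.9  56. ]
roofL [694.5  80.1  56. ]
roofR [682.9 -52.   56. ]
panL [485.6  97.5  56. ]
panR [474.1 -33.2  56. ]
fFL [532.7  39.9  22. ]
fFR [530.6  16.1  22. ]
fRL [591.3  37.7  22. ]
fRR [588.6   6.6  22. ]
fRrL [617.4  35.1  22. ]
fRrR [614.8   4.6  22. ]
wallL [491.5  92.1  22. ]
wallR [480.7 -30.4  22. ]
wL2 [632.9  77.   22. ]
wR2 [622.7 -38.7  22. ]
tri mouthR [621.8 -50.4  29.9] pan L [483.3  96.   52.9]
travel [-30.8 362.4  74.2] dr [0.0004 0.0013 0.3442] joints [ 0.36  0.23 -0.22 -0.   -1.13  1.13] t 1.65
```

{"fn": "move_arm", "kwargs": {
  "fingers": [85, 85, 85, 85, 85, 85, 85, 85, 85, 85],
  "travel": [
    [0, 45, 7],
    [0, 90, 14],
    [0, 135, 21],
    [0, 180, 28],
    [0, 225, 35],
    [0, 270, 42],
    [0, 315, 49],
    [0, 350, 56],
    [0, 380, 63],
    [0, 380, 63]
  ],
  "dr": [
    [0, 0, 0.04],
    [0, 0, 0.08],
    [0, 0, 0.12],
    [0, 0, 0.16],
    [0, 0, 0.2],
    [0, 0, 0.24],
    [0, 0, 0.28],
    [0, 0, 0.32],
    [0, 0, 0.344],
    [0, 0, 0.344]
  ]
}}

```text
clock: 2.65
position: [499.4, -351.4, 340.1]
ee_rot: [0.977, -0.214, -0.001, -0.0]
contact_force: [0.2, 1.6, 0.7]
gripper_width: 84.8
grasp_force: 0.0
```

```bash
python3 -c "
from h import *
snap('g1')"
```

```text
t 2.65 [ 499.4 -351.4  340.1] [-0.35  0.41 -0.12 -0.   -1.04  1.49]
```

View pics/g1.png

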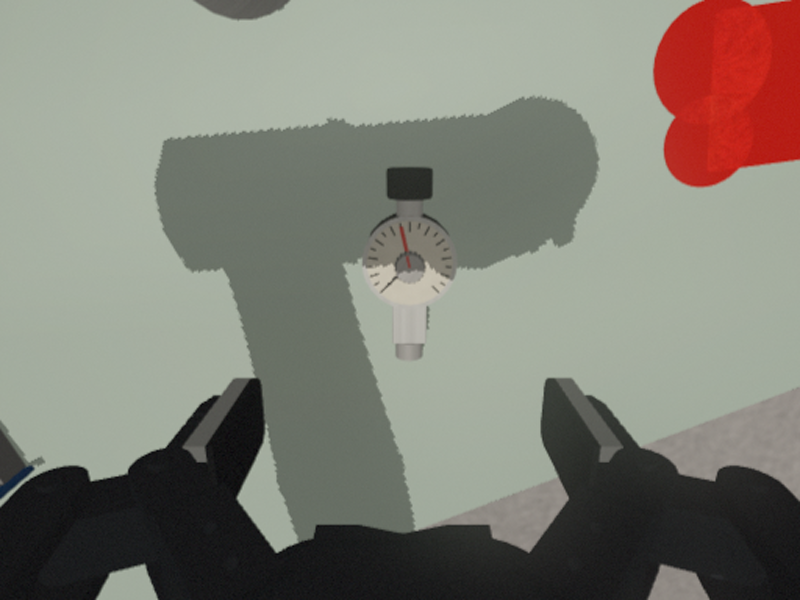

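The gauge stands upright in the wrist image: dial face (410,262), foot end (409,358), palm knob (410,183). The red pointer points slightly left of up, and the black hand (0 mark) is at lower left (383,292).

Run:
```python
from h import *
m=cam('g1');k=.64
for n,u,z in[('dial',(410,261),28),('dialL',(362,263),27),('dialR',(456,263),27),('foot',(409,358),11),('pk',(410,183),14),('pkL',(387,183),20),('pkR',(433,183),20)]:
    print(n,atz(m,np.array(u)*k,z).round(1))
t=arm.camera_model('top')
print('tri',tri([(m,np.array((410,261))*k),(t,(410.2,211.2))]).round(1))
a=atz(m,np.array((409,355))*k,20);b=atz(m,np.array((410,183))*k,20);print('yaw',np.arctan2(*(b-a)[[1,0]]))
d=atz(m,np.array((410,262))*k,28)
goal([d[0],d[1],172],1.14);snap('x')
r=R.from_quat(arm.read_state()['ee_rot']).as_matrix();print(np.arctan2(r[1,0],r[0,0]))
```

```text
dial [ 505.8 -360.1   28. ]
dialL [ 516.5 -333.3   27. ]
dialR [ 492.8 -384.7   27. ]
foot [ 441.2 -330.4   11. ]
pk [ 546.4 -378.8   14. ]
pkL [ 552.4 -366.6   20. ]
pkR [ 541.1 -391.2   20. ]
tri [ 503.3 -359.2   16.6]
yaw -0.4324135170476104
travel [  9.5   6.7 168.8] dr [-0.0002  0.002   0.0003] joints [-0.35  0.41 -0.12 -0.   -1.04  1.49] t 2.7
t 2.7 [ 499.6 -350.   340.8] [-0.35  0.41 -0.12 -0.   -1.04  1.49]
-0.42901191486894624
```

{"fn": "move_arm", "kwargs": {
  "fingers": [85, 85, 85, 85],
  "travel": [
    [3, 3, 40],
    [7, 6, 80],
    [7, 6, 80],
    [7, 6, 80]
  ],
  "dr": [
    [0, 0, 0],
    [0, 0, 0],
    [0, 0, 0],
    [0, 0, 0]
  ]
}}

```text
clock: 3.15
position: [504.5, -357.2, 262.5]
ee_rot: [0.977, -0.212, -0.0, 0.0]
contact_force: [0.5, -0.1, 1.2]
gripper_width: 84.9
grasp_force: 0.0
```

```bash
python3 -c "
from h import *
snap('g2')"
```

```text
t 3.15 [ 504.5 -357.2  262.5] [-0.35  0.5  -0.19  0.   -0.88  1.5 ]
```

View pics/g2.png

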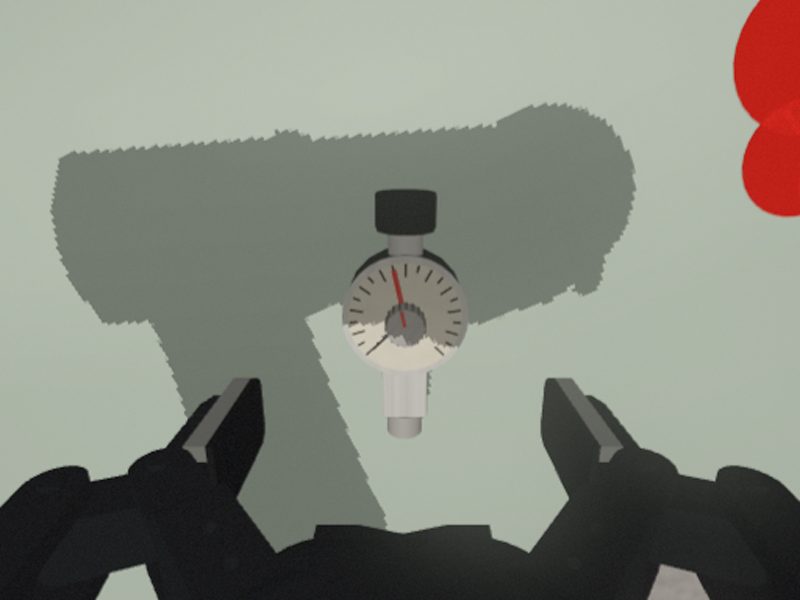

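The dial face spans 342–467 and the knob top is at (405,323). The palm knob centre is (406,212) and the foot end is at (404,437), with the fingers centred near column 402.

Run:
```python
from h import *
m=cam('g1');n=cam('g2');k=.64
for nm,a,b,z in[('face',(409.5,261),(404.8,313.5),28),('knobtop',(409,264),(405,323),40),('footend',(409,358),(404,436),11),('pk',(410,183),(406,211),18)]:
    print(nm,tri([(m,np.array(a)*k),(n,np.array(b)*k)]).round(1),atz(n,np.array(b)*k,z).round(1))
goal([504.5,-359,176],1.14)
```

```text
face [ 503.6 -359.    17.5] [ 507.  -360.4   28. ]
knobtop [ 506.6 -360.    38.8] [ 506.9 -360.4   40. ]
footend [ 445. -332.   20.] [ 439.6 -329.6   11. ]
pk [ 545.9 -378.8    6.7] [ 547.2 -379.2   18. ]
travel [ 0.   1.3 87.9] dr [ 0.0006 -0.003   0.0036] joints [-0.35  0.5  -0.19  0.   -0.88  1.5 ] t 3.2
```

{"fn": "move_arm", "kwargs": {
  "fingers": [85, 85, 85, 85, 56, 50, 50, 50],
  "travel": [
    [2, 2, 40],
    [2, 2, 75],
    [2, 2, 85],
    [2, 2, 86],
    [2, 2, 86],
    [2, 2, 86],
    [2, 2, 86],
    [2, 2, 86]
  ],
  "dr": [
    [0, 0, 0],
    [0, 0, 0],
    [0, 0, 0],
    [0, 0, 0],
    [0, 0, 0],
    [0, 0, 0],
    [0, 0, 0],
    [0, 0, 0]
  ]
}}

```text
clock: 4.0
position: [505.9, -361.3, 178.9]
ee_rot: [0.977, -0.213, 0.003, 0.001]
contact_force: [0.2, 2.5, 5.7]
gripper_width: 55.7
grasp_force: 64.4
```

{"fn": "move_arm", "kwargs": {
  "fingers": [50, 50, 50, 50, 50, 50, 50, 50, 50, 50],
  "travel": [
    [0, 0, -30],
    [0, 0, -70],
    [-5, -20, -100],
    [-20, -60, -110],
    [-34, -105, -110],
    [-48, -150, -110],
    [-62, -195, -110],
    [-76, -240, -110],
    [-89, -285, -110],
    [-100, -330, -110]
  ],
  "dr": [
    [0, 0, 0],
    [0, 0, 0],
    [0, 0, -0.04],
    [0, 0, -0.08],
    [0, 0, -0.12],
    [0, 0, -0.16],
    [0, 0, -0.2],
    [0, 0, -0.24],
    [0, 0, -0.28],
    [0, 0, -0.31]
  ]
}}

```text
clock: 5.0
position: [550.7, -17.6, 286.7]
ee_rot: [0.998, -0.059, 0.0, -0.0]
contact_force: [1.0, -0.4, -3.4]
gripper_width: 56.0
grasp_force: 65.2
```

{"fn": "move_arm", "kwargs": {
  "fingers": [50, 50, 50, 50],
  "travel": [
    [2, -28, 0],
    [4, -43, 0],
    [4, -43, 0],
    [4, -43, 0]
  ],
  "dr": [
    [0, 0, -0.02],
    [0, 0, -0.028],
    [0, 0, -0.028],
    [0, 0, -0.028]
  ]
}}

```text
clock: 5.4
position: [560.0, 22.3, 285.8]
ee_rot: [0.999, -0.046, -0.0, 0.0]
contact_force: [0.5, 0.1, -3.4]
gripper_width: 55.8
grasp_force: 65.2
```

Run:
```python
from h import *
goal([560.6,24.9,250],1.479);snap('n1')
im=cv2.imread('pics/n1_raw.png');cv2.imwrite('pics/n1c.png',cv2.resize(im[60:360,56:456],(800,600),interpolation=cv2.INTER_CUBIC))
```

```text
travel [ 0.4 -2.6 35.8] dr [ 0.0001  0.0006 -0.0005] joints [ 0.33  0.39 -0.31 -0.   -0.87  1.15] t 5.4
t 5.4 [560.   22.3 285.8] [ 0.33  0.39 -0.31 -0.   -0.87  1.15]
```

View pics/n1c.png

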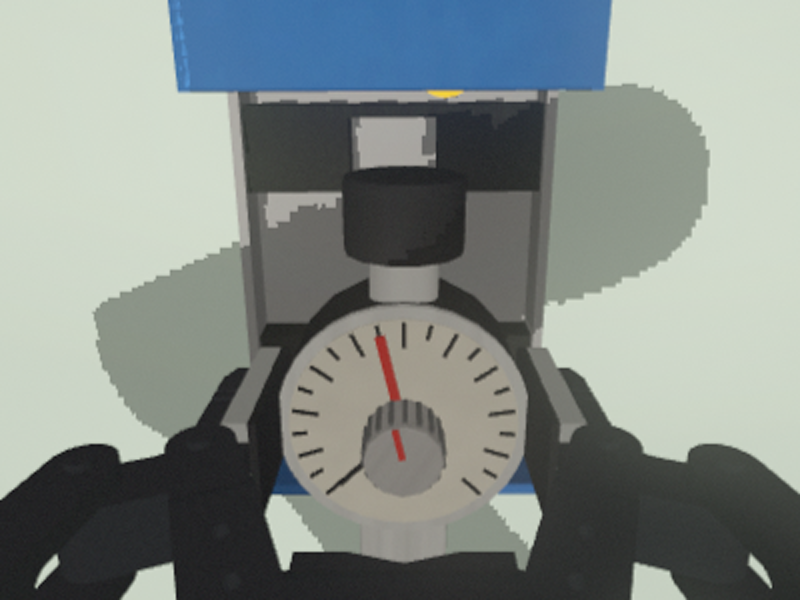

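Crop (2x, offset (56,60)): knob top is at (402,456). The rear foam channel spans 352–436 at row 188 and the walls are at 249 and 543. The pointer is about 120° clockwise from the black zero hand.

Run:
```python
from h import *
m=cam('n1');f=lambda u,z:atz(m,np.array(u)/2+[56,60],z)
for n,u,z in[('knob',(403,456),147),('faceL',(280,410),134),('faceR',(527,410),134),('pkL',(343,210),125),('pkR',(467,210),125),('chL',(352,189),22),('chR',(436,190),22),('wL',(239,92),22),('wR',(551,92),22),('mouthL',(178,90),56),('mouthR',(604,90),56)]: print(n,f(u,z).round(1))
# pointer angle on the face plane
c=(f((403,456),147));p=f((379,337),136)
z=f((328,493),136)
a=lambda v:np.arctan2(v[1],v[0]);print('q',(a((z-c))-a((p-c)))%6.283, a(p-c),a(z-c))
```

```text
knob [559.   22.1 147. ]
faceL [564.2  48.9 134. ]
faceR [559.2  -5.5 134. ]
pkL [606.   30.7 125. ]
pkR [603.5   4.1 125. ]
chL [592.3  38.5  22. ]
chR [589.    6.5  22. ]
wL [631.7  75.6  22. ]
wR [621.3 -38.2  22. ]
mouthL [634.2  85.6  56. ]
mouthR [622.1 -46.8  56. ]
q 2.133370123392593 0.14063514074843805 2.2740052641410307
```

{"fn": "move_arm", "kwargs": {
  "fingers": [50, 50, 50, 50, 50, 50, 50],
  "travel": [
    [1.5, -3, 30],
    [1.5, -3, 60],
    [1.5, -3, 75],
    [1.5, -3, 85],
    [1.5, -3, 92],
    [1.5, -3, 98],
    [1.5, -3, 98]
  ],
  "dr": [
    [0, 0, 0],
    [0, 0, 0],
    [0, 0, 0],
    [0, 0, 0],
    [0, 0, 0],
    [0, 0, 0],
    [0, 0, 0]
  ]
}}

```text
clock: 6.15
position: [562.1, 25.3, 187.5]
ee_rot: [0.999, -0.046, -0.0, 0.0]
contact_force: [-0.2, -0.4, -3.3]
gripper_width: 55.4
grasp_force: 65.3
```

{"fn": "move_arm", "kwargs": {
  "fingers": [50, 50, 50, 50],
  "travel": [
    [0, 0, 2],
    [0, 0, 4],
    [0, 0, 4.5],
    [0, 0, 4.5]
  ],
  "dr": [
    [0, 0, 0],
    [0, 0, 0],
    [0, 0, 0],
    [0, 0, 0]
  ]
}}

```text
clock: 6.55
position: [562.1, 25.7, 183.4]
ee_rot: [0.999, -0.046, 0.0, -0.0]
contact_force: [-0.2, 0.2, -3.5]
gripper_width: 55.8
grasp_force: 65.3
```

{"fn": "move_arm", "kwargs": {
  "fingers": [50, 50, 50],
  "travel": [
    [0, 0, 1],
    [0, 0, 1.5],
    [0, 0, 1.5]
  ],
  "dr": [
    [0, 0, 0],
    [0, 0, 0],
    [0, 0, 0]
  ]
}}

```text
clock: 6.85
position: [562.2, 25.8, 182.9]
ee_rot: [0.999, -0.046, 0.0, 0.0]
contact_force: [-3.3, 0.5, 4.4]
gripper_width: 55.7
grasp_force: 66.2
```

{"fn": "move_arm", "kwargs": {
  "fingers": [60, 68, 68, 68, 68, 68, 68, 68],
  "travel": [
    [0, 0, 0],
    [0, 0, 0],
    [0, 0, 0],
    [0, 0, -20],
    [0, 0, -50],
    [0, 0, -90],
    [0, 0, -100],
    [0, 0, -100]
  ],
  "dr": [
    [0, 0, 0],
    [0, 0, 0],
    [0, 0, 0],
    [0, 0, 0],
    [0, 0, 0],
    [0, 0, 0],
    [0, 0, 0],
    [0, 0, 0]
  ]
}}

```text
clock: 7.65
position: [562.6, 25.7, 283.8]
ee_rot: [0.999, -0.046, 0.002, -0.001]
contact_force: [-0.1, 0.0, -0.5]
gripper_width: 68.2
grasp_force: 0.0
```

Run:
```python
from h import *
snap('n2')
im=cv2.imread('pics/n2_raw.png');cv2.imwrite('pics/n2c.png',cv2.resize(im[60:360,56:456],(800,600),interpolation=cv2.INTER_CUBIC))
```

```text
t 7.65 [562.6  25.7 283.8] [ 0.33  0.4  -0.31  0.   -0.86  1.15]
```

View pics/n2c.png

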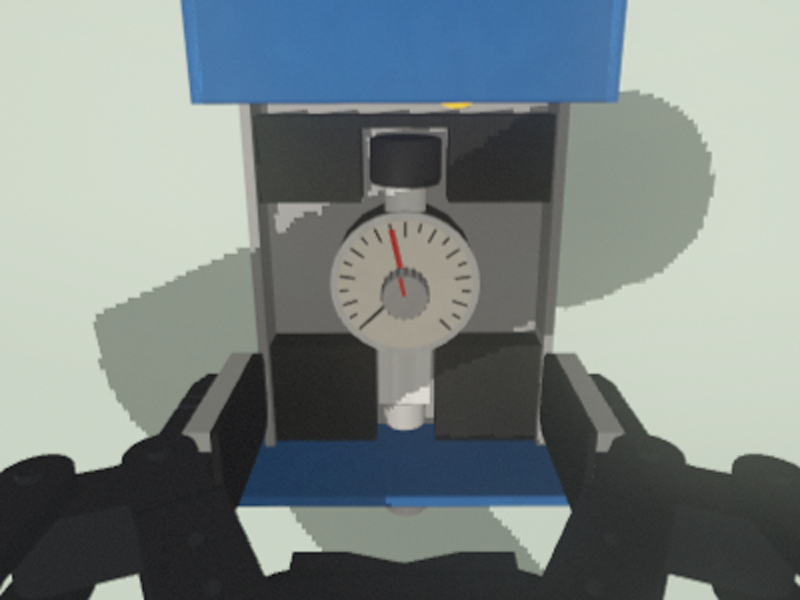

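The gauge is seated in the nest, dial up, with the neck and palm knob in their channels. The knob top is at crop (405,296), the red tip at (391,229) and the black hand tip at (360,328).

Run:
```python
from h import *
m=cam('n2');f=lambda u,z:atz(m,np.array(u)/2+[56,60],z)
for n,u,z in[('knob',(405,296),44),('faceL',(331,284),32),('faceR',(480,284),32),('faceT',(405,212),32),('faceB',(405,353),32),('chL',(362,202),22),('chR',(448,202),22),('panL',(243,502),56),('panR',(566,502),56)]: print(n,f(u,z).round(1))
c=f((405,296),44);c2=(f((331,284),32)+f((480,284),32))/2
p=f((391,229),33);z=f((360,328),33);a=lambda v:np.arctan2(v[1],v[0])
print('q',a(z-c)-a(p-c), a(p-c),a(z-c), tri([(cam('n1'),(403/2+56,456/2+60)),(m,(405/2+56,208))]))
pp=tri([(m,np.array((391,229))/2+[56,60])]*1+[(m,np.array((391,229))/2+[56,60])]) if 0 else 0
goal([c[0],c[1],250],1.479)
```

```text
knob [559.8  25.3  44. ]
faceL [562.8  53.3  32. ]
faceR [557.7  -3.2  32. ]
faceT [588.1  22.7  32. ]
faceB [531.7  27.8  32. ]
chL [591.3  38.9  22. ]
chR [588.3   6.2  22. ]
panL [486.9  93.7  56. ]
panR [475.9 -28.5  56. ]
q 2.1226369822908002 0.13741068709290635 2.2600476693837064 [639.42875562  16.70737899 263.08422185]
travel [-2.2  0.5 32. ] dr [-0.0008 -0.001  -0.0004] joints [ 0.33  0.4  -0.31 -0.   -0.86  1.15] t 7.7
```

{"fn": "move_arm", "kwargs": {
  "fingers": [45, 40, 40, 40, 40, 40, 40, 40, 40, 40],
  "travel": [
    [-2, 0.5, 0],
    [-2, 0.5, 10],
    [-2, 0.5, 20],
    [-2, 0.5, 30],
    [-2, 0.5, 40],
    [-2, 0.5, 50],
    [-2, 0.5, 60],
    [-2, 0.5, 68],
    [-2, 0.5, 72],
    [-2, 0.5, 72]
  ],
  "dr": [
    [0, 0, 0.14],
    [0, 0, 0.28],
    [0, 0, 0.42],
    [0, 0, 0.56],
    [0, 0, 0.7],
    [0, 0, 0.84],
    [0, 0, 0.95],
    [0, 0, 1.0],
    [0, 0, 1.0],
    [0, 0, 1.0]
  ]
}}

```text
clock: 8.7
position: [559.5, 25.1, 207.8]
ee_rot: [0.855, -0.519, -0.001, 0.001]
contact_force: [0.7, 0.5, 0.5]
gripper_width: 39.8
grasp_force: 0.0
```

Run:
```python
from h import *
goal([559.9,25.3,208.5],1.479-1)
```

```text
travel [ 0.  -0.5 -0.7] dr [0.004  0.0008 0.0009] joints [ 0.33  0.5  -0.38 -0.   -0.69  0.15] t 8.7
```

{"fn": "move_arm", "kwargs": {
  "fingers": [25, 10, 10, 10, 10],
  "travel": [
    [0, 0, -1],
    [0, 0, -1],
    [0, 0, -1],
    [0, 0, -1],
    [0, 0, -1]
  ],
  "dr": [
    [0, 0, 0],
    [0, 0, 0],
    [0, 0, 0],
    [0, 0, 0],
    [0, 0, 0]
  ]
}}

```text
clock: 9.2
position: [560.1, 25.3, 211.1]
ee_rot: [0.855, -0.519, 0.0, -0.0]
contact_force: [-0.9, -0.1, 2.4]
gripper_width: 13.4
grasp_force: 58.7
```

{"fn": "move_arm", "kwargs": {
  "fingers": [10, 10, 10, 10, 10, 10, 10, 10, 10, 10],
  "travel": [
    [0, 0, 0],
    [0, 0, 0],
    [0, 0, 0],
    [0, 0, 0],
    [0, 0, 0],
    [0, 0, 0],
    [0, 0, 0],
    [0, 0, 0],
    [0, 0, 0],
    [0, 0, 0]
  ],
  "dr": [
    [0, 0, -0.13],
    [0, 0, -0.26],
    [0, 0, -0.39],
    [0, 0, -0.52],
    [0, 0, -0.65],
    [0, 0, -0.78],
    [0, 0, -0.91],
    [0, 0, -1.04],
    [0, 0, -1.17],
    [0, 0, -1.3]
  ]
}}

```text
clock: 10.2
position: [560.3, 26.0, 211.2]
ee_rot: [0.994, 0.107, 0.001, -0.001]
contact_force: [-0.8, 2.7, 1.5]
gripper_width: 13.2
grasp_force: 58.7
```

{"fn": "move_arm", "kwargs": {
  "fingers": [10, 10, 10, 10, 10, 10, 10, 10],
  "travel": [
    [0, 0, 0],
    [0, 0, 0],
    [0, 0, 0],
    [0, 0, 0],
    [0, 0, 0],
    [0, 0, 0],
    [0, 0, 0],
    [0, 0, 0]
  ],
  "dr": [
    [0, 0, -0.13],
    [0, 0, -0.26],
    [0, 0, -0.39],
    [0, 0, -0.52],
    [0, 0, -0.65],
    [0, 0, -0.75],
    [0, 0, -0.82],
    [0, 0, -0.82]
  ]
}}

```text
clock: 11.0
position: [560.2, 25.9, 211.1]
ee_rot: [0.871, 0.492, 0.001, -0.0]
contact_force: [-0.5, 2.7, 2.5]
gripper_width: 13.0
grasp_force: 58.7
```

Run:
```python
from h import *
goal([560,25.3,210],1.479-1+2.12)
s=arm.read_state();print(s['wrist_torque'],s['contact_force'])
```

```text
travel [-0.7  0.1  1.1] dr [ 0.0006 -0.0014  0.0003] joints [ 0.34  0.49 -0.38 -0.   -0.7   2.26] t 11.0
[0.80428539 0.39365849 0.01309603] [-0.48081703  2.69040727  2.53647673]
```

{"fn": "move_arm", "kwargs": {
  "fingers": [10, 10, 10],
  "travel": [
    [0, 0, 0],
    [0, 0, 0],
    [0, 0, 0]
  ],
  "dr": [
    [0, 0, -0.03],
    [0, 0, -0.03],
    [0, 0, -0.03]
  ]
}}

```text
clock: 11.3
position: [560.3, 25.7, 211.1]
ee_rot: [0.864, 0.504, 0.001, 0.0]
contact_force: [-1.8, 3.6, 3.5]
gripper_width: 12.9
grasp_force: 58.9
```

Run:
```python
from h import *
s=arm.read_state();print(s['wrist_torque'],s['contact_force'],s['joints'][5])
```

```text
[ 1.06355862  0.42885477 -0.01641747] [-1.812272    3.58132562  3.50693142] 2.293459888157892
```

{"fn": "move_arm", "kwargs": {
  "fingers": [30, 40, 40, 40, 40, 40, 40, 40, 40, 40],
  "travel": [
    [0, 0, 0],
    [0, 0, 0],
    [0, 0, -20],
    [0, 0, -40],
    [0, 0, -60],
    [0, 0, -70],
    [0, 0, -70],
    [0, 0, -70],
    [0, 0, -70],
    [0, 0, -70]
  ],
  "dr": [
    [0, 0, 0],
    [0, 0, 0],
    [0, 0, 0.14],
    [0, 0, 0.28],
    [0, 0, 0.42],
    [0, 0, 0.56],
    [0, 0, 0.7],
    [0, 0, 0.84],
    [0, 0, 0.98],
    [0, 0, 1.1]
  ]
}}

```text
clock: 12.3
position: [560.0, 24.9, 280.4]
ee_rot: [1.0, -0.024, -0.0, 0.0]
contact_force: [-0.6, 0.3, 0.1]
gripper_width: 39.7
grasp_force: 0.0
```

Run:
```python
from h import *
snap('n3')
im=cv2.imread('pics/n3_raw.png');cv2.imwrite('pics/n3c.png',cv2.resize(im[130:280,156:356],(800,600),interpolation=cv2.INTER_CUBIC))
```

```text
t 12.3 [560.   24.9 280.4] [ 0.33  0.4  -0.32  0.   -0.86  1.19]
```

View pics/n3c.png

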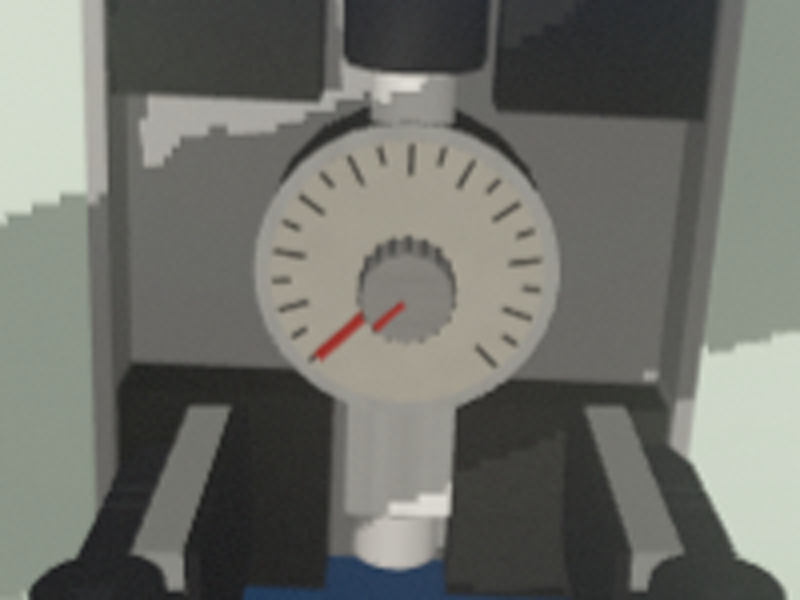

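Run:
```python
from h import *
m=cam('n3');f=lambda u,z=32.5:atz(m,np.array(u)/4+[156,130],z)
c=(f((290,253))+f((525,262)))/2  # rough
# face circle centre from ellipse extents
L,Rr,T,B=f((257,270)),f((560,270)),f((408,122)),f((400,408))
k=f((407,297),44);print('knob',k.round(1),'LR',((L+Rr)/2).round(1),'TB',((T+B)/2).round(1))
a=lambda v:np.arctan2(v[1],v[0])
tick50=a(f((411,145))-k);tick100=a(f((494,366))-k);tip=a(f((318,356))-k);d1=f((318,356),33)-f((362,318),33);d2=f((375,329),44)-f((404,304),44)
print(tick50,tick100,'tip',tip,'ptr line',a(d1),'dash',a(d2),'zero expected',tick50+2.356, tick100+4.712,'0mark',a(f((311,359))-k))
```

```text
knob [560.   24.2  44. ] LR [561.2  23.8  32.5] TB [561.2  24.7  32.5]
-0.07657924459616706 -2.445297063199753 tip 2.282413139676816 ptr line 2.263167618954974 dash 2.2650430245952826 zero expected 2.279420755403833 2.2667029368002467 0mark 2.262988513726121
```

The red pointer lies over the black zero hand, with fit angles agreeing within about 0.02 rad. Next I close the fingers, go round to the front of the pull and push.

{"fn": "move_arm", "kwargs": {
  "fingers": [20, 0, 0, 0, 0, 0, 0, 0, 0],
  "travel": [
    [-45, -2, 0],
    [-90, -4, 0],
    [-130, -6, 0],
    [-135, -6, 15],
    [-135, -6, 40],
    [-135, -6, 65],
    [-135, -6, 85],
    [-135, -6, 92],
    [-135, -6, 92]
  ],
  "dr": [
    [0, 0, 0.02],
    [0, 0, 0.045],
    [0, 0, 0.045],
    [0, 0, 0.045],
    [0, 0, 0.045],
    [0, 0, 0.045],
    [0, 0, 0.045],
    [0, 0, 0.045],
    [0, 0, 0.045]
  ]
}}

```text
clock: 13.25
position: [425.3, 36.7, 188.0]
ee_rot: [0.999, -0.043, -0.001, 0.001]
contact_force: [0.0, -0.2, 0.1]
gripper_width: 0.1
grasp_force: 0.0
```

Run:
```python
from h import *
goal([602.6-10.9,21.0+1,187],1.479)
```

```text
travel [167.    0.4   0.6] dr [0.0015 0.0021 0.0058] joints [ 0.47  0.37 -0.73  0.   -0.48  1.01] t 13.25
```

{"fn": "move_arm", "kwargs": {
  "fingers": [0, 0, 0, 0, 0, 0, 0, 0, 0, 0],
  "travel": [
    [10, 0, 0],
    [18, 0, 0],
    [22, 0, 0],
    [27, 0, 0],
    [33, 0, 0],
    [40, 0, 0],
    [48, 0, 0],
    [56, 0, 0],
    [64, 0, 0],
    [72, 0, 0]
  ],
  "dr": [
    [0, 0, 0.006],
    [0, 0, 0.006],
    [0, 0, 0.006],
    [0, 0, 0.006],
    [0, 0, 0.006],
    [0, 0, 0.006],
    [0, 0, 0.006],
    [0, 0, 0.006],
    [0, 0, 0.006],
    [0, 0, 0.006]
  ]
}}

```text
clock: 14.25
position: [495.6, 29.9, 188.7]
ee_rot: [0.999, -0.047, -0.003, 0.001]
contact_force: [-6.6, 0.5, 5.5]
gripper_width: -0.1
grasp_force: 3.4
```

{"fn": "move_arm", "kwargs": {
  "fingers": [0, 0, 0, 0, 0, 0, 0, 0, 0, 0],
  "travel": [
    [8, 0, 0],
    [16, 0, 0],
    [24, 0, 0],
    [32, 0, 0],
    [40, 0, 0],
    [48, 0, 0],
    [56, 0, 0],
    [64, 0, 0],
    [72, 0, 0],
    [78, 0, 0]
  ],
  "dr": [
    [0, 0, 0],
    [0, 0, 0],
    [0, 0, 0],
    [0, 0, 0],
    [0, 0, 0],
    [0, 0, 0],
    [0, 0, 0],
    [0, 0, 0],
    [0, 0, 0],
    [0, 0, 0]
  ]
}}

```text
clock: 15.25
position: [573.6, 22.9, 188.7]
ee_rot: [0.999, -0.047, -0.003, 0.001]
contact_force: [-7.2, -0.2, 4.6]
gripper_width: 0.1
grasp_force: 3.3
```

Friction is steady, with about 18 mm left. I continue slowly until the force rises.

{"fn": "move_arm", "kwargs": {
  "fingers": [0, 0, 0, 0, 0],
  "travel": [
    [4, 0, 0],
    [8, 0, 0],
    [12, 0, 0],
    [14, 0, 0],
    [14, 0, 0]
  ],
  "dr": [
    [0, 0, 0],
    [0, 0, 0],
    [0, 0, 0],
    [0, 0, 0],
    [0, 0, 0]
  ]
}}

```text
clock: 15.75
position: [587.6, 21.6, 188.7]
ee_rot: [0.999, -0.047, -0.002, 0.001]
contact_force: [-5.2, 0.5, 2.9]
gripper_width: 0.3
grasp_force: 2.6
```

{"fn": "move_arm", "kwargs": {
  "fingers": [0, 0, 0, 0],
  "travel": [
    [2, 0, 0],
    [4, 0, 0],
    [4, 0, 0],
    [4, 0, 0]
  ],
  "dr": [
    [0, 0, 0],
    [0, 0, 0],
    [0, 0, 0],
    [0, 0, 0]
  ]
}}

```text
clock: 16.15
position: [591.6, 21.3, 188.7]
ee_rot: [0.999, -0.047, -0.002, 0.0]
contact_force: [-5.5, 0.6, 2.9]
gripper_width: 0.1
grasp_force: 2.6
```

{"fn": "move_arm", "kwargs": {
  "fingers": [0, 0, 0],
  "travel": [
    [1.5, 0, 0],
    [3, 0, 0],
    [3, 0, 0]
  ],
  "dr": [
    [0, 0, 0],
    [0, 0, 0],
    [0, 0, 0]
  ]
}}

```text
clock: 16.45
position: [593.9, 21.1, 188.6]
ee_rot: [0.999, -0.047, -0.003, 0.001]
contact_force: [-8.1, 1.1, 6.1]
gripper_width: -0.1
grasp_force: 4.2
```

{"fn": "move_arm", "kwargs": {
  "fingers": [0, 0, 0],
  "travel": [
    [1, 0, 0],
    [2, 0, 0],
    [2, 0, 0]
  ],
  "dr": [
    [0, 0, 0],
    [0, 0, 0],
    [0, 0, 0]
  ]
}}

```text
clock: 16.75
position: [594.5, 21.1, 188.6]
ee_rot: [0.999, -0.047, -0.005, 0.001]
contact_force: [-13.3, 4.4, 10.1]
gripper_width: 0.2
grasp_force: 6.6
```

The force rose and the motion stopped, so the panel should be on the mouth. I back off and look.

{"fn": "move_arm", "kwargs": {
  "fingers": [0, 0, 0, 0, 0, 0, 0, 0],
  "travel": [
    [-10, 0, 0],
    [-40, 0, 0],
    [-70, 0, 0],
    [-70, 0, -40],
    [-70, 0, -80],
    [-70, 0, -110],
    [-70, 0, -110],
    [-70, 0, -110]
  ],
  "dr": [
    [0, 0, 0],
    [0, 0, 0],
    [0, 0, 0],
    [0, 0, 0],
    [0, 0, 0],
    [0, 0, 0],
    [0, 0, 0],
    [0, 0, 0]
  ]
}}

```text
clock: 17.55
position: [528.2, 27.9, 299.8]
ee_rot: [0.999, -0.046, 0.002, -0.001]
contact_force: [-0.1, 0.3, -0.7]
gripper_width: -0.1
grasp_force: 0.0
```

Run:
```python
from h import *
snap('e1')
```

```text
t 17.55 [528.2  27.9 299.8] [ 0.36  0.33 -0.37 -0.   -0.87  1.12]
```

View pics/e1.png

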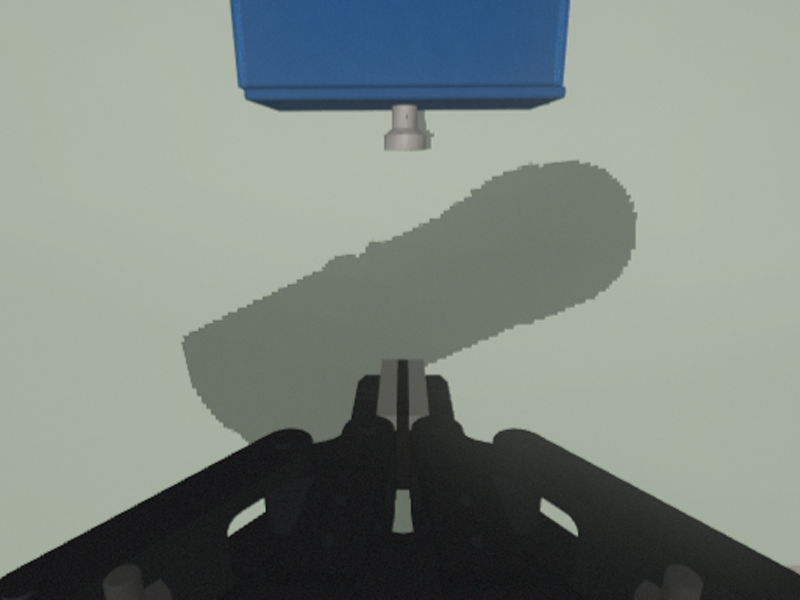

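The panel is flush against the sleeve mouth: the seam at row 88 and the panel's front edge at row 97 are about 4 mm apart, which matches the panel's 5 mm thickness. The arm is clear.

```bash
python3 -c "
from bench import arm
print(arm.job_done())"
```

```text
the job is handed in; nothing more can be done
None
```

The job is handed in: the gauge lies dial up in its nest, the red pointer reads zero to within about 0.02 rad, and the tray is pushed home against the sleeve at about 17.6 s; the hand-in call returned no verdict.

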